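Clear the scrap off the cue desk

TASK

Clear the scrap from the cue desk: both wooden offcuts lying on the black shelf, and the one broken amber lens cap among the three in the slotted oak stand, go into the open grey waste bin. Lower the broken glass down inside the bin before letting go of it, do not drop it in from the rim. Leave the two whole caps standing in their slots, and the toggle switches, bell push and dimmer as they are set.

Things in the scene. Friction and masses are not known exactly. Their poses are not given: they have to be found in the camera images.
- shelf: black-painted plywood shelf fixed on the desk, 300 (x) by 340 (y), top 50 mm above the desk; origin at its centre at desk level. The offcuts lie on its -x half; the controls and a red cue lamp (up to 50 mm above its top) stand in a row along its y at x = +100.
- batten: wooden batten offcut lying on the shelf, 120 long (its x), 40 wide (its y), 30 high; the +x end is cut on the slant (the +y edge ends at x = +40, the -y edge at +60). Origin at the middle of its underside. About 70 g.
- elbow: L-shaped wooden offcut lying on the shelf, 30 high: a bar 110 long (its x) by 36 wide (its y) centred on the origin, which is on the underside, and a short leg 36 wide standing out 28 mm on the bar's +y side, from x = +19 to +55. About 75 g.
- bin: open grey waste bin fixed on the desk, 260 (x) by 180 (y) outside, 90 high, walls and floor 5 thick; origin at the centre of its underside. It may be on either side of the shelf.
- stand: slotted oak stand fixed on the desk, 220 (x) by 94 (y), 27 high; three slots along its y at x = -75, 0, +75, each 16 wide and 15 deep (slot floor 12 above the desk). Origin at the centre of its underside. It stands on the other side of the shelf from the bin.
- cap_broken: the broken amber glass lens cap, standing upright in any one of the three slots: a disc 80 in diameter and 14 thick (a centre boss 16) with its top broken away along a slanting line, so it is 54 high at the middle (its height is 54 + 0.25 y mm at y). Origin at the lowest point of its rim; its x is the disc's axis (across the slot), its z up. About 90 g.
- cap_broken_mid (a point): the middle of the broken cap, 34 above its origin
- cap_a: a whole amber glass lens cap, a full disc 80 in diameter and 14 thick (a centre boss 16), upright in a slot, top 92 above the desk; origin at its lowest point, x along the disc's axis. Stays.
- cap_b: the other whole amber lens cap, the same as cap_a. Stays.
- cap_a_mid (a point): centre of cap_a
- cap_b_mid (a point): centre of cap_b
- toggle_a_tip (a point): tip of a chrome toggle switch on the steel plate at the back of the shelf. Leave alone.
- toggle_b_tip (a point): tip of the other toggle switch. Leave alone.
- bell (a joint): brass bell push on the shelf, 0 up, 0.006 m fully pressed. Leave alone.
- dimmer_edge (a point): a point on the edge of the grey dimmer knob on the shelf, 18 mm from its axis. Leave alone.

How it is judged:
At the end, for the whole second after the job is handed in: Both offcuts and the broken cap lie at rest inside the bin, their middles within its walls and below its rim; both whole caps stand upright in their slots, within 12 mm of where they began and within 0.2 rad of square to their slots (x of cap_broken_mid in the frame of bin between -0.128 and 0.128 m and y of cap_broken_mid in the frame of bin between -0.088 and 0.088 m and z of each of cap_broken_mid, batten, elbow in the frame of bin below 0.085 m and x of batten in the frame of bin between -0.128 and 0.128 m and y of batten in the frame of bin between -0.088 and 0.088 m and x of elbow in the frame of bin between -0.128 and 0.128 m and y of elbow in the frame of bin between -0.088 and 0.088 m and linear speed of each of cap_broken, batten, elbow below 0.03 m/s and distance of each of cap_a_mid, cap_b_mid from where it was at the start of the episode below 0.012 m and angle between the x axis of each of cap_a, cap_b and the x axis of stand, either way round below 0.2 rad); the robot touches nothing.
It fails at once if the broken glass cap is dropped from the height of the rim: it falls free at over 1.2 m/s (a drop of about 75 mm) (linear speed of cap_broken above 1.2 m/s and contact force between the fingers and cap_broken below 0.1 N).
It fails at once if a whole cap is pulled or knocked from its slot (moved over 30 mm) (distance of any of cap_a_mid, cap_b_mid from where it was at the start of the episode above 0.03 m).
It fails at once if a toggle switch is moved (tip over 12 mm), the bell push is pressed (over 3 mm) or the dimmer is turned (edge over 8 mm) (distance of any of toggle_a_tip, toggle_b_tip from where it was at the start of the episode above 0.012 m or value of joint bell above 0.003 m or distance of dimmer_edge from where it was at the start of the episode above 0.008 m).
It also fails if it takes over 70 s, if anything falls off the work surface, if the arm or the gripper's body presses on something with over 40 N, if the wrist force passes 120 N, or if a joint passes its speed limit or range.

ROBOT

A 7-joint arm with a two-finger parallel gripper is mounted at the origin on the work surface. World frame = base frame: x ahead of the robot, y to its left, z up, the work surface at z = 0. Lengths are in m, angles in rad, forces in N, time in s.
With the tool pointing down it reaches from about 0.425 to 0.975 m from the base axis. Payload 16.7 kg.
Tool frame: the origin (TCP) lies where the fingers leave the gripper's body, on its centre line; the fingertips stand 73 mm ahead of it and the grasp point (between the pads) lies 54 mm ahead of it (robot.tcp_to_tips is the distance from the TCP to the fingertips, in m); z points along the fingers, y is the line along which they close (so a half turn about z gives the same grasp; the last joint's range is limited). The gripper opens to 85 mm and grips with 20 to 120 N. Pads are 22 mm wide; open, the fingers measure 114 mm over their backs; the gripper's body (76 mm by 85 mm) begins 54 mm behind the grasp point. The pads swing forward as they close: fully open they stand 13 mm farther back than shut.
Start: joints at [1.123, 0.426, 0.074, 1.606, -0.034, 1.111, -0.067], TCP at [0.199, -0.645, 0.304] pointing down, gripper open.
Joint ranges: [-2.85, 2.85], [-0.5, 2.14], [-1.23, 1.37], [0.21, 2.46], [-1.02, 4.16], [0.16, 2.05], [-2.73, 2.73]. Speed limits (rad/s): [1.89, 1.89, 2.39, 2.39, 3.01, 3.01, 3.01].

INTERFACE

Orientations are given as a unit quaternion [w, x, y, z].
In Python, from plant import robot, vision, finder gives the robot as it stands.
- The arm moves only by the shell command python3 -m creep 'ROWS' [FORCE]. ROWS is JSON, a list of rows, each an object with "turn": the turn, a rotation vector about the tool's x, y, z in rad, a list of three; "travel": the shift along the tool's x, y, z in mm, a list of three; "hand": the opening, from 0 (shut) to 1 (fully open). In form: [{"turn": [rx, ry, rz], "travel": [x, y, z], "hand": hand}, ...]. A call has 1 to 8 rows; each row is the pose to reach, as a shift and turn from the pose commanded when the call began, along the tool's axes at that moment; what a row does not reach only later rows make up. A row lasts 1/8 s, in which the tool goes at most 62.5 mm and 10.7 degrees, less where a joint would pass 70% of its speed; a pose out of reach is approached as far as the arm can. A call with a gripper value outside its range is refused whole. The fingers move at their own pace and stop on an object; FORCE is the grip in N (left out, the last holds). Time passes only in rows, so rows that repeat a pose let the fingers close. It gives the time, the measured TCP pose, the force, the opening and the grip force at its end, in the units of the state.
- robot.get_obs(): the state, without advancing time (a new reading comes with each control period).
- vision.grab_frame(name): name is "scene" or "top" or "wrist"; returns a dict with "pixels" (480x640x3 uint8, blue, green, red), "depth" (480x640 float32, m along the optical axis (not along the pixel's ray), 0 where there is no reading), "fx", "fy", "cx", "cy" (pixels), "T" (4x4, takes a point from camera to world coordinates); the wrist camera has in their place "hand_eye" (4x4, takes a point from camera to tool coordinates, whose origin is the TCP and whose axes are the flange's). Camera axes: x right, y down, z forward; pixel columns grow to the right and rows downward; lengths in m; the calibration is good to about 2 mm. A picture is of the moment at which its call begins: read the wrist's pose just before it.
- robot.close_job(): hands the job in; it is judged then, once.
Trained networks look in a picture, given as the dict that the camera call returned (one of the last four; its "shot" number tells which), for a name from the list of things; names that differ only in an ending like _2 or _b are one class to them, and where a whole thing is asked for, a point or a joint stands for the part that bears it (a point fixed in the world has none). Each returns a list of dicts, best first, with "p" (0 to 1); they miss things now and then, are a little off and sometimes report something else, mostly with a low value. They report only what shows in the picture. A call takes as long as a camera call.
- finder.look_for(target, picture): "bbox" ([centre column, centre row, width, height] in pixels, round what is visible of it).
The state is a dict: "time": time; "joint_pos": joint angles; "qd": joint speeds; "joint_torque": joint torques, N m; "eef_pos": TCP position; "eef_rot": TCP orientation; "wrist_force": force on the tool from outside, world axes, zero at the start; "torque": the same for the moment, N m; "width": finger opening in m; "gripper_force": force on a finger pad.
Only numpy, scipy, OpenCV 4.12 (cv2) and the standard library are available. Lean on these libraries where they do the work, as an engineer would, in place of code of your own. Each camera call takes 0.05 s, during which the arm holds its last target. There are 200 camera calls.

## Working session

There is one attempt and no reset: what is moved stays moved. The work goes in short steps, Python scripts to look and compute and a shell command to move; the robot and the scene stay as the last step left them, time stands still between calls to the robot, and variables do not carry over. Pictures are saved under pics/ and viewed, at most 10 in all, crops included, and the job is handed in when it is done.

```bash
mkdir -p pics; ls
cat > h.py <<'E'
import numpy as np, cv2
from plant import robot, vision, finder
from scipy.spatial.transform import Rotation as R
def tool():
    o=robot.get_obs(); q=o["eef_rot"]; T=np.eye(4)
    T[:3,:3]=R.from_quat([q[1],q[2],q[3],q[0]]).as_matrix(); T[:3,3]=o["eef_pos"]; return T
def shot(n):
    t=tool(); f=vision.grab_frame(n)
    f["W"]=f["T"] if "T" in f else t@f["hand_eye"]; return f
def cloud(f):
    d=f["depth"]; v,u=np.mgrid[:480,:640]
    p=np.stack([(u-f["cx"])/f["fx"]*d,(v-f["cy"])/f["fy"]*d,d],-1)
    return np.where(d[...,None]>0,p@f["W"][:3,:3].T+f["W"][:3,3],np.nan)
E
python3 - <<'E'
from h import *
o=robot.get_obs(); print(o["time"],o["eef_rot"],tool()[:3,:3].round(2).tolist())
for n in ("top","scene"):
    f=shot(n); P=cloud(f); cv2.imwrite(f"pics/{n}1.png",f["pixels"]); np.savez(f"{n}1.npz",P=P,px=f["pixels"],W=f["W"],K=[f["fx"],f["fy"],f["cx"],f["cy"]])
    print(n,f["W"].round(2).tolist(),f["fx"])
    for t in ["shelf","batten","elbow","bin","stand","cap_broken","cap_a","toggle_a_tip","bell","dimmer_edge"]:
        for r in finder.look_for(t,f)[:3]:
            b=np.array(r["bbox"]); u,v=b[:2].round().astype(int)
            print(t,round(r["p"],2),b.round().tolist(),P[min(v,479),min(u,639)].round(3).tolist())
E
```

```text
pics
0.0 [-6.22160895e-04  9.88862842e-01  1.48828335e-01 -1.35542162e-04] [[0.96, 0.29, -0.0], [0.29, -0.96, 0.0], [-0.0, -0.0, -1.0]]
top [[-0.0, -1.0, 0.08, 0.52], [-1.0, 0.0, 0.03, -0.02], [-0.03, -0.08, -1.0, 0.99], [0.0, 0.0, 0.0, 1.0]] 443.8126097151277
shelf 0.87 [311.0, 221.0, 173.0, 157.0] [0.64, 0.017, 0.049]
batten 0.34 [486.0, 298.0, 55.0, 105.0] [0.479, -0.335, 0.085]
elbow 0.7 [259.0, 252.0, 42.0, 54.0] [0.572, 0.123, 0.082]
bin 0.87 [161.0, 287.0, 104.0, 133.0] [0.499, 0.352, 0.007]
stand 0.91 [487.0, 299.0, 54.0, 104.0] [0.477, -0.336, 0.087]
cap_broken 0.89 [489.0, 333.0, 38.0, 14.0] [0.407, -0.345, 0.066]
cap_a 0.81 [492.0, 299.0, 34.0, 9.0] [0.477, -0.346, 0.087]
cap_a 0.73 [493.0, 261.0, 41.0, 9.0] [0.552, -0.35, 0.088]
cap_a 0.27 [355.0, 180.0, 18.0, 16.0] [0.723, -0.076, 0.071]
toggle_a_tip 0.67 [287.0, 178.0, 12.0, 11.0] [0.717, 0.062, 0.122]
bell 0.7 [285.0, 176.0, 14.0, 14.0] [0.721, 0.066, 0.122]
bell 0.66 [260.0, 252.0, 43.0, 54.0] [0.572, 0.121, 0.078]
bell 0.64 [354.0, 178.0, 16.0, 14.0] [0.726, -0.073, 0.074]
dimmer_edge 0.76 [377.0, 178.0, 23.0, 20.0] 
[... 396 characters left out ...]
.081]
elbow 0.92 [331.0, 218.0, 48.0, 28.0] [0.591, 0.098, 0.078]
bin 0.9 [357.0, 170.0, 114.0, 88.0] [0.482, 0.375, 0.007]
stand 0.71 [164.0, 337.0, 103.0, 86.0] [0.542, -0.39, 0.081]
cap_broken 0.35 [156.0, 319.0, 36.0, 40.0] [0.483, -0.365, 0.064]
cap_a 0.66 [179.0, 339.0, 30.0, 37.0] [0.557, -0.368, 0.062]
cap_a 0.63 [157.0, 322.0, 32.0, 35.0] [0.484, -0.365, 0.055]
toggle_a_tip 0.62 [370.0, 246.0, 13.0, 14.0] [0.734, 0.055, 0.105]
toggle_a_tip 0.39 [137.0, 300.0, 38.0, 32.0] [0.407, -0.355, 0.059]
bell 0.64 [331.0, 291.0, 12.0, 14.0] [0.728, -0.084, 0.073]
dimmer_edge 0.74 [316.0, 304.0, 18.0, 24.0] [0.726, -0.134, 0.075]
dimmer_edge 0.7 [359.0, 169.0, 114.0, 90.0] [0.482, 0.385, 0.004]
```

```bash
python3 -c "
import cv2,numpy as np
print(1)"; ls pics
```

```text
1
scene1.png
top1.png
```

View pics/top1.png

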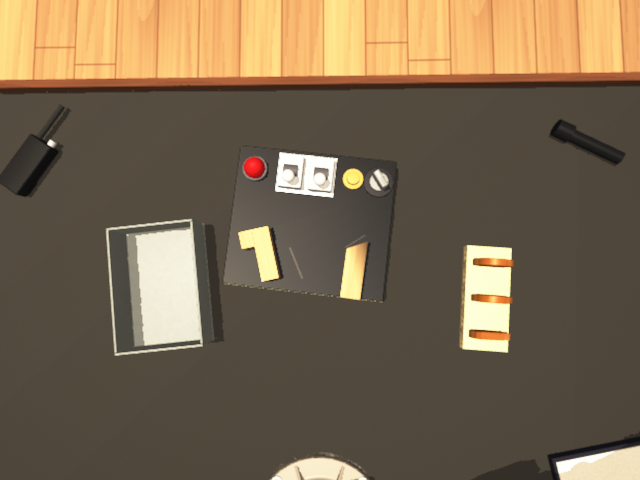

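Run:
```python
import numpy as np, cv2
for n in ("top","scene"):
    d=np.load(n+"1.npz"); P=d["P"]; x,y,z=P[...,0],P[...,1],P[...,2]; hsv=cv2.cvtColor(d["px"],cv2.COLOR_BGR2HSV)
    print(n)
    for nm,m in dict(woods=(z>.068)&(z<.1)&(x>.47)&(x<.66)&(y>-.16)&(y<.2),
        caps=(z>.04)&(z<.1)&(x>.35)&(x<.62)&(y<-.26)&(y>-.45)&(hsv[...,1]>120),
        binrim=(z>.08)&(z<.1)&(y>.2)&(y<.5)&(x<.7)&(x>.3)).items():
        k,l,s,c=cv2.connectedComponentsWithStats(m.astype(np.uint8))
        for i in range(1,k):
            if s[i,4]<25: continue
            q=P[l==i]; r=cv2.minAreaRect(q[:,:2].astype(np.float32)*1000)
            print(nm,s[i,:4].tolist(),s[i,4],"z",np.percentile(q[:,2],[5,50,95]).round(4).tolist(),"rect",np.round(r[0],0).tolist(),np.round(r[1]).tolist(),round(r[2]), "min/max",q[:,:2].min(0).round(3),q[:,:2].max(0).round(3))
```

```text
top
woods [239, 226, 41, 55] 1189 z [0.0772, 0.0804, 0.0832] rect [568.0, 124.0] [110.0, 63.0] 13 min/max [0.515 0.082] [0.626 0.166]
woods [341, 241, 27, 58] 1070 z [0.0777, 0.0806, 0.0831] rect [538.0, -72.0] [40.0, 119.0] 82 min/max [ 0.478 -0.099] [ 0.594 -0.045]
caps [473, 258, 41, 9] 308 z [0.0515, 0.0836, 0.093] rect [551.0, -360.0] [76.0, 14.0] 86 min/max [ 0.543 -0.397] [ 0.56  -0.322]
caps [472, 294, 41, 10] 284 z [0.0612, 0.0862, 0.0929] rect [477.0, -354.0] [74.0, 15.0] 86 min/max [ 0.468 -0.391] [ 0.486 -0.317]
caps [469, 330, 41, 10] 341 z [0.0531, 0.0652, 0.073] rect [403.0, -349.0] [79.0, 16.0] 86 min/max [ 0.394 -0.389] [ 0.413 -0.31 ]
binrim [106, 218, 99, 137] 1536 z [0.0814, 0.0893, 0.0926] rect [504.0, 336.0] [260.0, 182.0] 6 min/max [0.366 0.233] [0.642 0.438]
scene
woods [304, 202, 50, 24] 699 z [0.0704, 0.0798, 0.0834] rect [568.0, 120.0] [113.0, 69.0] 14 min/max [0.515 0.079] [0.628 0.163]
woods [246, 230, 41, 40] 726 z [0.0714, 0.0802, 0.0833] rect [538.0, -74.0] [44.0, 124.0] 82 min/max [ 0.475 -0.103] [ 0.596 -0.045]
caps [120, 284, 35, 32] 493 z [0.0421, 0.0606, 0.0718] rect [402.0, -353.0] [80.0, 24.0] 87 min/max [ 0.389 -0.393] [ 0.415 -0.313]
caps [140, 302, 35, 33] 677 z [0.0434, 0.0703, 0.092] rect [478.0, -360.0] [79.0, 19.0] 87 min/max [ 0.468 -0.4  ] [ 0.489 -0.321]
caps [162, 321, 35, 35] 692 z [0.0434, 0.0706, 0.092] rect [553.0, -365.0] [79.0, 18.0] 87 min/max [ 0.542 -0.405] [ 0.563 -0.326]
binrim [300, 127, 114, 66] 935 z [0.0808, 0.0874, 0.0928] rect [503.0, 333.0] [263.0, 190.0] 6 min/max [0.365 0.228] [0.642 0.437]
```

View pics/scene1.png

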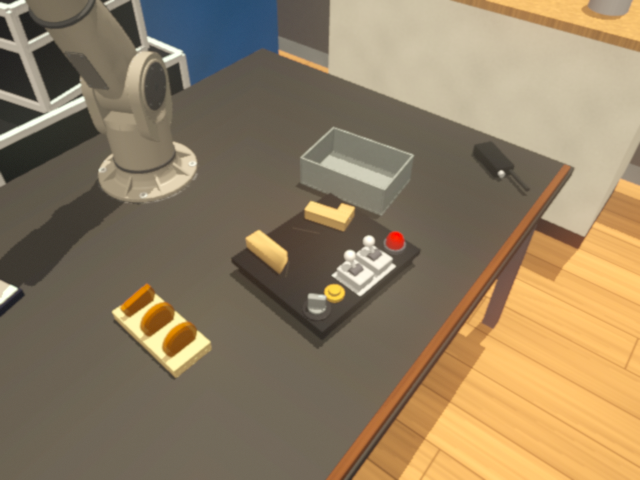

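Top view: the bin is at left (160,287) and the stand at right (487,299). The broken (lower) cap is in the slot nearest the robot at (489,333), the elbow at (259,253) and the batten at (354,270). The scene view agrees with this to a few mm. I'll move above the batten first.

```bash
cat >> h.py <<'E'
def go(x,y,z,yaw):
    "travel (mm) and turn z for TCP target (m) with tool x at yaw (deg), tool down"
    T=tool(); t=T[:3,:3].T@(np.array([x,y,z])-T[:3,3])*1000
    c,s=np.cos(np.radians(yaw)),np.sin(np.radians(yaw)); D=np.array([[c,s,0],[s,-c,0],[0,0,-1]])
    print("travel",t.round(1).tolist(),"turn",R.from_matrix(T[:3,:3].T@D).as_rotvec().round(3).tolist(), "at",T[:3,3].round(4).tolist(),"j",np.round(robot.get_obs()["joint_pos"],2).tolist())
E
python3 -c "
from h import *
go(.538,-.073,.26,-8)"
```

```text
travel [492.7, -446.8, 43.9] turn [-0.0, 0.0, 0.438] at [0.1987, -0.6451, 0.3039] j [1.12, 0.43, 0.07, 1.61, -0.03, 1.11, -0.07]
```

```bash
python3 -m creep '[{"turn":[0,0,0.438],"travel":[493,-447,44],"hand":1},{"turn":[0,0,0.438],"travel":[493,-447,44],"hand":1},{"turn":[0,0,0.438],"travel":[493,-447,44],"hand":1},{"turn":[0,0,0.438],"travel":[493,-447,44],"hand":1},{"turn":[0,0,0.438],"travel":[493,-447,44],"hand":1},{"turn":[0,0,0.438],"travel":[493,-447,44],"hand":1},{"turn":[0,0,0.438],"travel":[493,-447,44],"hand":1},{"turn":[0,0,0.438],"travel":[493,-447,44],"hand":1}]' 40; python3 -c "
from h import *
go(.538,-.073,.26,-8)"
```

```text
time: 2.1
eef_pos: [0.4529, -0.2164, 0.2714]
eef_rot: [0.0, 0.998, -0.07, 0.0]
wrist_force: [1.8, -1.1, 0.4]
width: 0.0857
gripper_force: 0.0
travel [64.4, -153.8, 11.4] turn [0.0, -0.001, 0.0] at [0.4529, -0.2164, 0.2714] j [0.42, 0.18, -0.11, 2.02, 0.03, 0.94, -1.42]
```

```bash
python3 -m creep '[{"turn":[0,0,0],"travel":[64,-154,11],"hand":1},{"turn":[0,0,0],"travel":[64,-154,11],"hand":1},{"turn":[0,0,0],"travel":[64,-154,11],"hand":1},{"turn":[0,0,0],"travel":[64,-154,11],"hand":1},{"turn":[0,0,0],"travel":[64,-154,11],"hand":1}]'
cat > wood.py <<'E'
from h import *
f=shot("wrist"); P=cloud(f); x,y,z=P[...,0],P[...,1],P[...,2]
m=(z>.068)&(z<.095)&(x>.45)&(x<.66)&(y>-.16)&(y<.2)
k,l,s,c=cv2.connectedComponentsWithStats(m.astype(np.uint8))
for i in range(1,k):
    if s[i,4]<300: continue
    q=P[l==i]; r=cv2.minAreaRect(q[:,:2].astype(np.float32)*1000); print(s[i].tolist(),np.median(q[:,2]).round(4),r,q[:,:2].mean(0))
cv2.imwrite("pics/w%d.png"%(robot.get_obs()["time"]*100),f["pixels"])
E
python3 wood.py; python3 -c "
from h import *
go(.538,-.073,.130,-8)"; ls pics
```

```text
time: 2.72
eef_pos: [0.5366, -0.0751, 0.26]
eef_rot: [0.0, 0.998, -0.07, -0.0]
wrist_force: [-0.1, -0.8, -0.0]
width: 0.0855
gripper_force: 0.0
[0, 143, 104, 170, 8978] 0.0794 ((569.6744995117188, 109.58949279785156), (110.08267974853516, 37.992984771728516), 12.064750671386719) [0.5669297  0.10360771]
[281, 150, 64, 176, 9626] 0.0797 ((536.6249389648438, -72.7576904296875), (40.121559143066406, 120.61405944824219), 81.74110412597656) [ 0.53597966 -0.07342421]
travel [1.2, -2.8, 130.1] turn [0.0, 0.0, -0.001] at [0.5364, -0.0756, 0.2601] j [0.2, 0.27, -0.2, 1.94, 0.07, 0.94, -1.75]
scene1.png
top1.png
w277.png
```

```bash
python3 -m creep '[{"turn":[0,0,0],"travel":[1,-2.5,60],"hand":1},{"turn":[0,0,0],"travel":[1,-2.5,100],"hand":1},{"turn":[0,0,0],"travel":[1,-2.5,130],"hand":1},{"turn":[0,0,0],"travel":[1,-2.5,130],"hand":0.9},{"turn":[0,0,0],"travel":[1,-2.5,130],"hand":0.2},{"turn":[0,0,0],"travel":[1,-2.5,130],"hand":0.2},{"turn":[0,0,0],"travel":[1,-2.5,130],"hand":0.2},{"turn":[0,0,0],"travel":[1,-2.5,130],"hand":0.2}]' 40; python3 -m creep '[{"turn":[0,0,0],"travel":[0,0,-10],"hand":0.2},{"turn":[0,0,0],"travel":[0,0,-40],"hand":0.2},{"turn":[0,0,0],"travel":[0,0,-100],"hand":0.2},{"turn":[0,0,0],"travel":[0,0,-130],"hand":0.2},{"turn":[0,0,0],"travel":[0,0,-130],"hand":0.2}]'
python3 - <<'E'
from h import *
a=np.radians(6); B=lambda x,y:(np.array([.504,.335])+[x*np.cos(a)-y*np.sin(a),x*np.sin(a)+y*np.cos(a)])
print(B(.055,-.05),B(.055,.035),B(-.06,0)); go(*B(.055,-.05),.26,6)
E
```

```text
time: 3.78
eef_pos: [0.5389, -0.0725, 0.1318]
eef_rot: [0.0, 0.998, -0.07, 0.001]
wrist_force: [-2.3, -0.5, 9.3]
width: 0.039
gripper_force: 40.0
time: 4.4
eef_pos: [0.5391, -0.0722, 0.2636]
eef_rot: [0.0, 0.998, -0.07, 0.003]
wrist_force: [-0.4, -0.6, -0.7]
width: 0.0388
gripper_force: 41.0
[0.56392513 0.29102297] [0.55504021 0.37555733] [0.44432869 0.32872829]
travel [-26.0, -363.2, 3.6] turn [0.0, -0.005, -0.244] at [0.5391, -0.0722, 0.2636] j [0.19, 0.26, -0.21, 1.93, 0.07, 0.95, -1.76]
```

```bash
python3 -m creep '[{"turn":[0,0,-0.244],"travel":[-26,-363,0],"hand":0.2},{"turn":[0,0,-0.244],"travel":[-26,-363,0],"hand":0.2},{"turn":[0,0,-0.244],"travel":[-26,-363,0],"hand":0.2},{"turn":[0,0,-0.244],"travel":[-26,-363,0],"hand":0.2},{"turn":[0,0,-0.244],"travel":[-26,-363,0],"hand":0.2},{"turn":[0,0,-0.244],"travel":[-26,-363,0],"hand":0.2},{"turn":[0,0,-0.244],"travel":[-26,-363,0],"hand":0.2},{"turn":[0,0,-0.244],"travel":[-26,-363,0],"hand":0.2}]';  python3 -m creep '[{"turn":[0,0,0],"travel":[0,0,0],"hand":0.2},{"turn":[0,0,0],"travel":[0,0,0],"hand":0.2}]'; python3 -c "
from h import *
go(.564,.291,.115,6)"
```

```text
time: 5.4
eef_pos: [0.5625, 0.2904, 0.2595]
eef_rot: [0.0, 0.999, 0.052, -0.001]
wrist_force: [-0.4, -1.2, -0.3]
width: 0.0394
gripper_force: 41.0
time: 5.65
eef_pos: [0.5631, 0.2897, 0.2603]
eef_rot: [0.0, 0.999, 0.052, 0.0]
wrist_force: [0.7, 0.8, -1.7]
width: 0.0393
gripper_force: 41.0
travel [1.0, -1.2, 145.3] turn [0.0, -0.0, -0.002] at [0.5631, 0.2897, 0.2603] j [-0.29, 0.42, -0.38, 1.73, 0.18, 1.02, -2.2]
```

```bash
python3 -m creep '[{"turn":[0,0,0],"travel":[1,-16,40],"hand":0.2},{"turn":[0,0,0],"travel":[1,-16,90],"hand":0.2},{"turn":[0,0,0],"travel":[1,-16,130],"hand":0.2},{"turn":[0,0,0],"travel":[1,-16,145],"hand":0.2},{"turn":[0,0,0],"travel":[1,-16,145],"hand":0.2},{"turn":[0,0,0],"travel":[1,-16,145],"hand":0.6},{"turn":[0,0,0],"travel":[1,-16,145],"hand":0.6},{"turn":[0,0,0],"travel":[1,-16,145],"hand":0.6}]'; python3 -m creep '[{"turn":[0,0,0],"travel":[0,0,-40],"hand":0.6},{"turn":[0,0,0],"travel":[0,0,-100],"hand":0.6},{"turn":[0,0,0],"travel":[0,0,-145],"hand":1},{"turn":[0,0,0],"travel":[0,0,-145],"hand":1}]'; python3 -c "
from h import *
go(.5665,.108,.26,12.5)"
```

```text
time: 6.65
eef_pos: [0.5625, 0.3069, 0.1158]
eef_rot: [-0.0, 0.999, 0.052, 0.0]
wrist_force: [0.2, -0.2, 2.1]
width: 0.0514
gripper_force: 0.9
time: 7.15
eef_pos: [0.5633, 0.3077, 0.2644]
eef_rot: [-0.001, 0.999, 0.052, 0.003]
wrist_force: [1.0, -0.1, 0.1]
width: 0.0844
gripper_force: 0.0
travel [-17.7, 199.0, 3.8] turn [-0.002, -0.006, -0.114] at [0.5633, 0.3077, 0.2644] j [-0.31, 0.43, -0.38, 1.71, 0.19, 1.03, -2.22]
```

```bash
python3 -m creep '[{"turn":[0,0,-0.114],"travel":[-18,199,0],"hand":1},{"turn":[0,0,-0.114],"travel":[-18,199,0],"hand":1},{"turn":[0,0,-0.114],"travel":[-18,199,0],"hand":1},{"turn":[0,0,-0.114],"travel":[-18,199,0],"hand":1},{"turn":[0,0,-0.114],"travel":[-18,199,0],"hand":1},{"turn":[0,0,-0.114],"travel":[-18,199,0],"hand":1},{"turn":[0,0,-0.114],"travel":[-18,199,0],"hand":1}]'; python3 wood.py; python3 -c "
from h import *
go(.5665,.108,.134,12.5)"; ls pics
```

```text
time: 8.02
eef_pos: [0.5649, 0.1088, 0.26]
eef_rot: [-0.0, 0.994, 0.11, -0.0]
wrist_force: [-1.2, -0.3, 0.6]
width: 0.0856
gripper_force: 0.0
[245, 150, 101, 163, 11204] 0.0797 ((566.5953979492188, 123.47067260742188), (109.81330871582031, 63.17164993286133), 12.130041122436523) [0.57878024 0.11912819]
travel [1.5, 1.0, 126.0] turn [-0.0, 0.0, 0.003] at [0.5649, 0.1086, 0.26] j [0.0, 0.33, -0.37, 1.86, 0.14, 0.98, -1.78]
scene1.png
top1.png
w277.png
w807.png
```

```bash
python3 -m creep '[{"turn":[0,0,0],"travel":[0,0,60],"hand":1},{"turn":[0,0,0],"travel":[0,0,100],"hand":1},{"turn":[0,0,0],"travel":[0,0,126],"hand":1},{"turn":[0,0,0],"travel":[0,0,126],"hand":0.9},{"turn":[0,0,0],"travel":[0,0,126],"hand":0.2},{"turn":[0,0,0],"travel":[0,0,126],"hand":0.2},{"turn":[0,0,0],"travel":[0,0,126],"hand":0.2},{"turn":[0,0,0],"travel":[0,0,126],"hand":0.2}]' 40; python3 -m creep '[{"turn":[0,0,0],"travel":[0,0,-10],"hand":0.2},{"turn":[0,0,0],"travel":[0,0,-40],"hand":0.2},{"turn":[0,0,0],"travel":[0,0,-100],"hand":0.2},{"turn":[0,0,0],"travel":[0,0,-126],"hand":0.2},{"turn":[0,0,0],"travel":[0,0,-126],"hand":0.2}]'
python3 - <<'E'
from h import *
a=np.radians(6); B=lambda x,y:(np.array([.504,.335])+[x*np.cos(a)-y*np.sin(a),x*np.sin(a)+y*np.cos(a)])
print(B(.055,.03)); go(*B(.055,.03),.26,6)
E
```

```text
time: 9.07
eef_pos: [0.5656, 0.1074, 0.1356]
eef_rot: [-0.0, 0.994, 0.109, 0.001]
wrist_force: [-1.6, 0.2, 7.3]
width: 0.035
gripper_force: 40.1
time: 9.7
eef_pos: [0.5659, 0.1073, 0.2633]
eef_rot: [-0.0, 0.994, 0.109, 0.002]
wrist_force: [-0.0, -0.1, -0.8]
width: 0.0349
gripper_force: 40.4
[0.55556285 0.37058472]
travel [47.0, -259.2, 3.5] turn [0.0, -0.005, 0.114] at [0.5659, 0.1073, 0.2633] j [0.01, 0.33, -0.37, 1.86, 0.14, 0.98, -1.78]
```

```bash
python3 -m creep '[{"turn":[0,0,0.114],"travel":[43,-259,0],"hand":0.2},{"turn":[0,0,0.114],"travel":[43,-259,0],"hand":0.2},{"turn":[0,0,0.114],"travel":[43,-259,0],"hand":0.2},{"turn":[0,0,0.114],"travel":[43,-259,0],"hand":0.2},{"turn":[0,0,0.114],"travel":[43,-259,0],"hand":0.2},{"turn":[0,0,0.114],"travel":[43,-259,0],"hand":0.2},{"turn":[0,0,0.114],"travel":[43,-259,0],"hand":0.2},{"turn":[0,0,0.114],"travel":[43,-259,0],"hand":0.2}]';  python3 - <<'E'
from h import *
go(.5515,.370,.118,6)
f=shot("top"); P=cloud(f); x,y,z=P[...,0],P[...,1],P[...,2]
cv2.imwrite("pics/top2.png",f["pixels"][180:400,60:360].repeat(2,0).repeat(2,1))
E
```

```text
time: 10.7
eef_pos: [0.5515, 0.3676, 0.2602]
eef_rot: [0.0, 0.999, 0.051, 0.0]
wrist_force: [0.1, 0.0, -1.6]
width: 0.0349
gripper_force: 40.4
travel [0.2, -2.5, 142.2] turn [0.001, -0.0, -0.002] at [0.5515, 0.3676, 0.2602] j [-0.39, 0.48, -0.41, 1.65, 0.21, 1.06, -2.32]
```

View pics/top2.png

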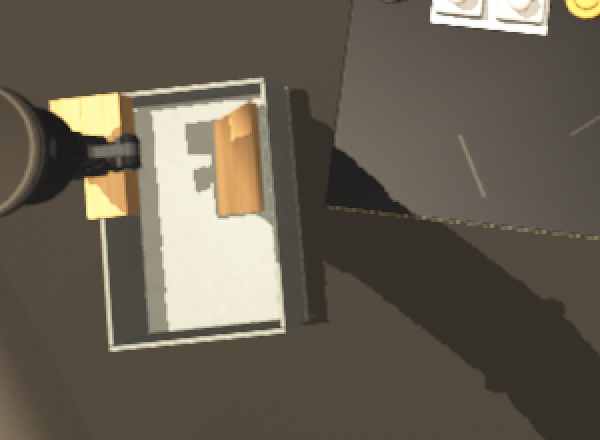

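The batten lies in the bin at crop (237,160). The elbow is held above the bin and only looks displaced because of parallax. I'll lower and release it.

```bash
python3 -m creep '[{"turn":[0,0,0],"travel":[0,0,40],"hand":0.2},{"turn":[0,0,0],"travel":[0,0,90],"hand":0.2},{"turn":[0,0,0],"travel":[0,0,125],"hand":0.2},{"turn":[0,0,0],"travel":[0,0,142],"hand":0.2},{"turn":[0,0,0],"travel":[0,0,142],"hand":0.2},{"turn":[0,0,0],"travel":[0,0,142],"hand":0.55},{"turn":[0,0,0],"travel":[0,0,142],"hand":0.55},{"turn":[0,0,0],"travel":[0,0,142],"hand":0.55}]'; python3 -m creep '[{"turn":[0,0,0],"travel":[0,0,-40],"hand":0.55},{"turn":[0,0,0],"travel":[0,0,-100],"hand":0.55},{"turn":[0,0,0],"travel":[0,0,-142],"hand":0.55},{"turn":[0,0,0],"travel":[0,0,-142],"hand":0.55}]'; python3 -c "
from h import *
go(.403,-.350,.26,85.8)"
```

```text
time: 11.75
eef_pos: [0.5511, 0.3695, 0.1191]
eef_rot: [-0.0, 0.999, 0.052, 0.001]
wrist_force: [-0.5, 0.5, -0.0]
width: 0.0468
gripper_force: 0.0
time: 12.25
eef_pos: [0.5518, 0.3702, 0.2644]
eef_rot: [-0.002, 0.999, 0.052, 0.003]
wrist_force: [-0.7, -0.1, -0.6]
width: 0.0471
gripper_force: 0.0
travel [-223.2, 700.8, 1.0] turn [0.001, -0.007, -1.393] at [0.5518, 0.3702, 0.2644] j [-0.39, 0.47, -0.41, 1.65, 0.21, 1.06, -2.33]
```

```bash
python3 -m creep '[{"turn":[0,0,-1.393],"travel":[-223,701,0],"hand":0.55},{"turn":[0,0,-1.393],"travel":[-223,701,0],"hand":0.55},{"turn":[0,0,-1.393],"travel":[-223,701,0],"hand":0.55},{"turn":[0,0,-1.393],"travel":[-223,701,0],"hand":0.55},{"turn":[0,0,-1.393],"travel":[-223,701,0],"hand":0.55},{"turn":[0,0,-1.393],"travel":[-223,701,0],"hand":0.55},{"turn":[0,0,-1.393],"travel":[-223,701,0],"hand":0.55},{"turn":[0,0,-1.393],"travel":[-223,701,0],"hand":0.55}]'; python3 -c "
from h import *
go(.403,-.350,.26,85.8)"
```

```text
time: 13.25
eef_pos: [0.4627, -0.0676, 0.2599]
eef_rot: [-0.0, 0.752, 0.659, -0.0]
wrist_force: [1.0, 0.8, 0.4]
width: 0.0467
gripper_force: 0.0
travel [-287.8, -22.2, -0.1] turn [-0.0, 0.0, -0.058] at [0.4627, -0.0676, 0.2599] j [0.49, 0.17, -0.52, 2.08, 0.11, 0.92, -0.23]
```

```bash
python3 -m creep '[{"turn":[0,0,-0.058],"travel":[-288,-22,0],"hand":0.55},{"turn":[0,0,-0.058],"travel":[-288,-22,0],"hand":0.55},{"turn":[0,0,-0.058],"travel":[-288,-22,0],"hand":0.55},{"turn":[0,0,-0.058],"travel":[-288,-22,0],"hand":0.55},{"turn":[0,0,-0.058],"travel":[-288,-22,0],"hand":0.55},{"turn":[0,0,-0.058],"travel":[-288,-22,0],"hand":0.55},{"turn":[0,0,-0.058],"travel":[-288,-22,0],"hand":0.55},{"turn":[0,0,-0.058],"travel":[-288,-22,0],"hand":0.55}]'
cat > cap.py <<'E'
from h import *
f=shot("wrist"); P=cloud(f); x,y,z=P[...,0],P[...,1],P[...,2]; hsv=cv2.cvtColor(f["pixels"],cv2.COLOR_BGR2HSV)
m=(z>.045)&(z<.11)&(x>.35)&(x<.62)&(y<-.26)&(y>-.45)
k,l,s,c=cv2.connectedComponentsWithStats(m.astype(np.uint8))
for i in range(1,k):
    if s[i,4]<200: continue
    q=P[l==i]; r=cv2.minAreaRect(q[:,:2].astype(np.float32)*1000); print(s[i].tolist(),np.percentile(q[:,2],[5,50,98]).round(4),r,q[:,:2].mean(0))
cv2.imwrite("pics/cap.png",f["pixels"])
for r in finder.look_for("cap_broken",f)[:3]: print(r)
go(.403,-.350,.106,85.8)
E
python3 cap.py
```

```text
time: 14.25
eef_pos: [0.4031, -0.3471, 0.2602]
eef_rot: [-0.0, 0.734, 0.68, 0.0]
wrist_force: [-0.4, -0.7, 1.3]
width: 0.0471
gripper_force: 0.0
[303, 185, 24, 108, 2386] [0.058  0.0655 0.0724] ((400.64776611328125, -351.50177001953125), (80.06690979003906, 15.973481178283691), 85.84294128417969) [ 0.40100591 -0.34765685]
[402, 187, 42, 109, 3781] [0.051  0.0804 0.0918] ((474.4283752441406, -358.20745849609375), (79.17755889892578, 15.124452590942383), 85.7161636352539) [ 0.47247022 -0.35259038]
[500, 186, 62, 109, 5413] [0.0491 0.0759 0.0916] ((549.3192749023438, -363.657958984375), (79.55162811279297, 16.409832000732422), 86.07561492919922) [ 0.54584919 -0.35918376]
{'bbox': [316.1, 239.6, 26.1, 108.5], 'p': 0.85}
travel [-2.6, 0.1, 154.3] turn [0.0, -0.0, -0.003] at [0.4031, -0.3474, 0.2603] j [0.87, 0.26, -0.32, 1.95, 0.1, 0.94, 0.42]
```

View pics/cap.png

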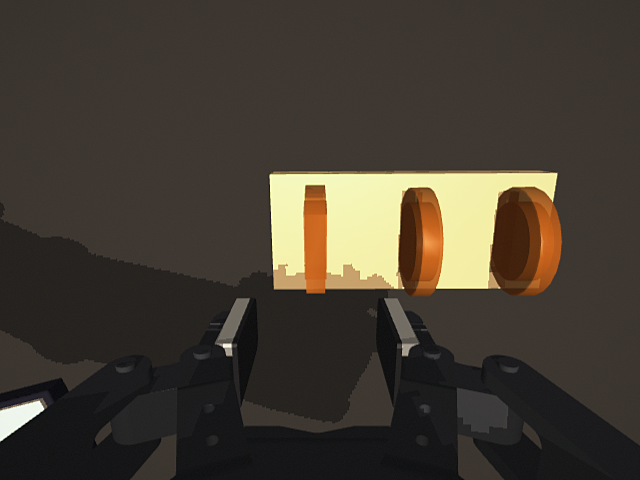

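The wrist picture shows the broken cap at (316,239), centred between the pads, with the whole caps at (421,241) and (527,241) clear of the fingers. I'll lower straight down onto it.

```bash
python3 -m creep '[{"turn":[0,0,0],"travel":[-3.5,-1.5,60],"hand":0.55},{"turn":[0,0,0],"travel":[-3.5,-1.5,110],"hand":0.55},{"turn":[0,0,0],"travel":[-3.5,-1.5,140],"hand":0.55},{"turn":[0,0,0],"travel":[-3.5,-1.5,154],"hand":0.55},{"turn":[0,0,0],"travel":[-3.5,-1.5,154],"hand":0.4},{"turn":[0,0,0],"travel":[-3.5,-1.5,154],"hand":0},{"turn":[0,0,0],"travel":[-3.5,-1.5,154],"hand":0},{"turn":[0,0,0],"travel":[-3.5,-1.5,154],"hand":0}]' 40;python3 -m creep '[{"turn":[0,0,0],"travel":[0,0,0],"hand":0},{"turn":[0,0,0],"travel":[0,0,-5],"hand":0},{"turn":[0,0,0],"travel":[0,0,-12],"hand":0},{"turn":[0,0,0],"travel":[0,0,-20],"hand":0},{"turn":[0,0,0],"travel":[0,0,-30],"hand":0}]'
```

```text
time: 15.35
eef_pos: [0.4015, -0.3521, 0.1075]
eef_rot: [0.001, 0.734, 0.679, 0.0]
wrist_force: [-0.8, 0.9, 9.5]
width: 0.0136
gripper_force: 41.7
time: 15.98
eef_pos: [0.4008, -0.3517, 0.1369]
eef_rot: [-0.0, 0.734, 0.679, -0.0]
wrist_force: [-0.1, 0.0, -0.6]
width: 0.0135
gripper_force: 40.4
```

```bash
python3 -m creep '[{"turn":[0,0,0],"travel":[0,0,-40],"hand":0},{"turn":[0,0,0],"travel":[0,0,-80],"hand":0},{"turn":[0,0,0],"travel":[0,0,-120],"hand":0},{"turn":[0,0,0],"travel":[0,0,-123],"hand":0},{"turn":[0,0,0],"travel":[0,0,-123],"hand":0}]'; python3 -c "
from h import *
go(.50,-.02,.26,91)
f=shot('wrist');cv2.imwrite('pics/held.png',f['pixels'])"
```

```text
time: 16.6
eef_pos: [0.4007, -0.3516, 0.2594]
eef_rot: [0.0, 0.734, 0.679, -0.0]
wrist_force: [-0.1, 0.1, -2.8]
width: 0.0133
gripper_force: 40.5
travel [338.4, 73.1, -0.7] turn [0.0, 0.0, -0.096] at [0.4007, -0.3516, 0.2594] j [0.88, 0.26, -0.33, 1.95, 0.1, 0.94, 0.42]
```

View pics/held.png

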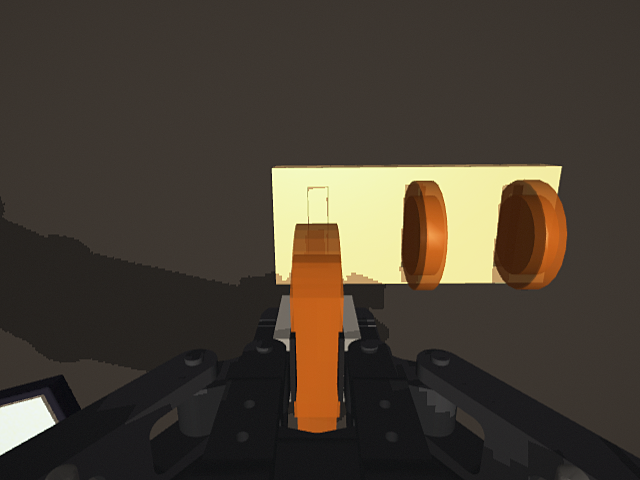

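The broken cap is held square between the pads at (317,330), its slot at (317,220) is empty, and the whole caps are undisturbed. I'll carry it around to the bin.

```bash
python3 -m creep '[{"turn":[0,0,-0.096],"travel":[50,11,0],"hand":0},{"turn":[0,0,-0.096],"travel":[100,22,0],"hand":0},{"turn":[0,0,-0.096],"travel":[150,33,0],"hand":0},{"turn":[0,0,-0.096],"travel":[200,44,0],"hand":0},{"turn":[0,0,-0.096],"travel":[250,55,0],"hand":0},{"turn":[0,0,-0.096],"travel":[300,65,0],"hand":0},{"turn":[0,0,-0.096],"travel":[338,73,0],"hand":0},{"turn":[0,0,-0.096],"travel":[338,73,0],"hand":0}]'; python3 -c "
from h import *
go(.444,.329,.26,96)"
```

```text
time: 17.65
eef_pos: [0.5001, -0.0174, 0.2583]
eef_rot: [-0.001, 0.699, 0.715, 0.0]
wrist_force: [0.3, -0.7, -0.9]
width: 0.0134
gripper_force: 40.4
travel [347.5, -48.2, -1.1] turn [-0.001, -0.002, -0.082] at [0.5001, -0.0174, 0.2583] j [0.4, 0.24, -0.56, 2.01, 0.15, 0.94, -0.22]
```

```bash
python3 -m creep '[{"turn":[0,0,-0.082],"travel":[50,-7,0],"hand":0},{"turn":[0,0,-0.082],"travel":[100,-14,0],"hand":0},{"turn":[0,0,-0.082],"travel":[150,-21,0],"hand":0},{"turn":[0,0,-0.082],"travel":[200,-28,0],"hand":0},{"turn":[0,0,-0.082],"travel":[250,-35,0],"hand":0},{"turn":[0,0,-0.082],"travel":[300,-42,0],"hand":0},{"turn":[0,0,-0.082],"travel":[347,-48,0],"hand":0},{"turn":[0,0,-0.082],"travel":[347,-48,0],"hand":0}]'
python3 - <<'E'
from h import *
go(.444,.329,.106,96)
f=shot("wrist"); P=cloud(f); cv2.imwrite("pics/bin.png",f["pixels"])
f=shot("top"); P=cloud(f); x,y,z=P[...,0],P[...,1],P[...,2]
for r in finder.look_for("batten",f)[:1]+finder.look_for("elbow",f)[:1]: print(r)
E
```

```text
time: 18.65
eef_pos: [0.4444, 0.3284, 0.2584]
eef_rot: [-0.001, 0.669, 0.743, -0.0]
wrist_force: [0.3, -0.7, -0.7]
width: 0.0132
gripper_force: 40.3
travel [0.5, -0.1, 152.4] turn [-0.002, -0.001, -0.0] at [0.4444, 0.3284, 0.2584] j [-0.16, 0.36, -0.72, 1.89, 0.28, 0.99, -0.9]
{'bbox': [181.1, 257.6, 21.2, 55.4], 'p': 0.89}
{'bbox': [147.2, 260.1, 38.2, 49.6], 'p': 0.93}
```

View pics/bin.png

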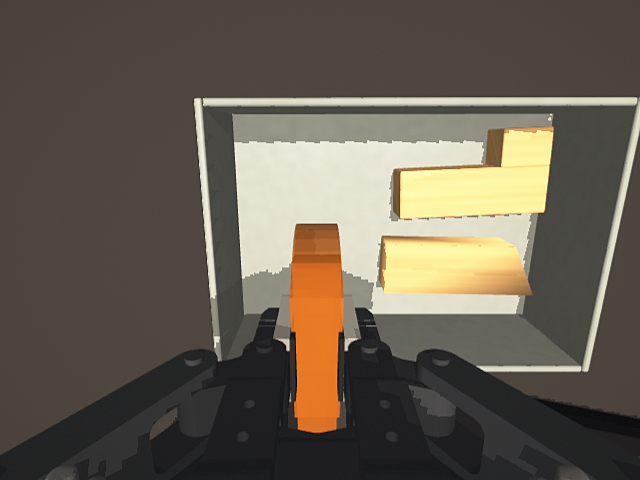

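Both offcuts lie flat on the bin floor, the elbow at (475,180) and the batten at (450,265). The floor under the cap is free, so I'll lower it almost to the floor and release.

```bash
python3 -m creep '[{"turn":[0,0,0],"travel":[0,0,40],"hand":0},{"turn":[0,0,0],"travel":[0,0,80],"hand":0},{"turn":[0,0,0],"travel":[0,0,115],"hand":0},{"turn":[0,0,0],"travel":[0,0,140],"hand":0},{"turn":[0,0,0],"travel":[0,0,150],"hand":0},{"turn":[0,0,0],"travel":[0,0,155],"hand":0},{"turn":[0,0,0],"travel":[0,0,155],"hand":0},{"turn":[0,0,0],"travel":[0,0,155],"hand":0}]'
```

```text
time: 19.85
eef_pos: [0.4462, 0.3258, 0.1051]
eef_rot: [0.0, 0.671, 0.741, 0.001]
wrist_force: [-0.0, 0.3, -1.1]
width: 0.0133
gripper_force: 40.4
```

```bash
python3 -m creep '[{"turn":[0,0,0],"travel":[0,0,1],"hand":0.1},{"turn":[0,0,0],"travel":[0,0,1],"hand":0.4},{"turn":[0,0,0],"travel":[0,0,1],"hand":0.6},{"turn":[0,0,0],"travel":[0,0,1],"hand":0.6},{"turn":[0,0,0],"travel":[0,0,1],"hand":0.6}]'; python3 -m creep '[{"turn":[0,0,0],"travel":[0,0,-20],"hand":0.6},{"turn":[0,0,0],"travel":[0,0,-60],"hand":0.6},{"turn":[0,0,0],"travel":[0,0,-110],"hand":0.6},{"turn":[0,0,0],"travel":[0,0,-155],"hand":0.6},{"turn":[0,0,0],"travel":[-100,0,-155],"hand":0.6},{"turn":[0,0,0],"travel":[-150,0,-155],"hand":0.6},{"turn":[0,0,0],"travel":[-200,0,-155],"hand":0.6},{"turn":[0,0,0],"travel":[-200,0,-155],"hand":0.6}]'
python3 - <<'E'
from h import *
f=shot("top"); cv2.imwrite("pics/end.png",f["pixels"]); print(tool()[:3,3])
E
```

```text
time: 20.48
eef_pos: [0.4458, 0.3257, 0.1033]
eef_rot: [-0.0, 0.671, 0.742, 0.0]
wrist_force: [0.2, 0.4, -0.7]
width: 0.0511
gripper_force: 0.0
time: 21.48
eef_pos: [0.4659, 0.1227, 0.2594]
eef_rot: [0.001, 0.673, 0.74, -0.0]
wrist_force: [0.0, -0.5, 0.4]
width: 0.0514
gripper_force: 0.0
[0.46608387 0.12323743 0.25936829]
```

View pics/end.png

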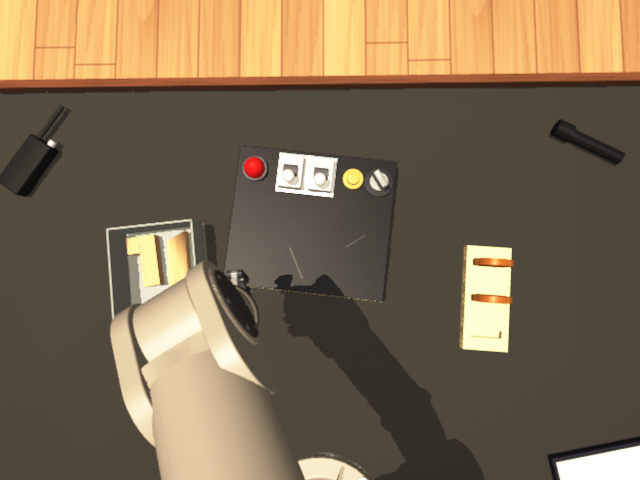

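The whole caps at (492,262) and (492,299) and the controls are unchanged, and both offcuts are in the bin. The arm hides the cap here, so I'll check it in the scene and wrist cameras.

Run:
```python
from h import *
for n in ("scene","wrist"):
    f=shot(n); P=cloud(f)
    for t in ("cap_broken","batten","elbow"):
        for r in finder.look_for(t,f)[:1]:
            u,v=np.round(r["bbox"][:2]).astype(int); print(n,t,r,P[v,u].round(3))
    if n=="scene": cv2.imwrite("pics/end2.png",cv2.resize(f["pixels"][90:390,100:440],None,fx=2,fy=2)[:600,:680])
```

```text
scene cap_broken {'bbox': [156.5, 321.4, 37.2, 36.0], 'p': 0.69} [ 0.482 -0.366  0.058]
scene elbow {'bbox': [378.3, 176.6, 41.2, 21.8], 'p': 0.72} [0.564 0.357 0.033]
wrist batten {'bbox': [481.1, 13.6, 187.9, 25.0], 'p': 0.67} [0.561 0.287 0.029]
```

View pics/end2.png

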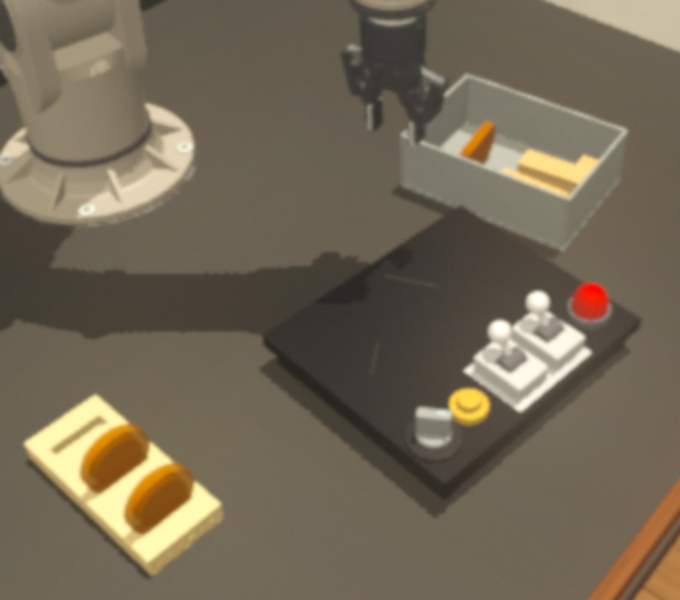

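The cap stands on the bin floor at crop (480,143), beside both offcuts. I'll let it settle briefly, then hand in.

```bash
for i in 1 2 3; do python3 -m creep '[{"turn":[0,0,0],"travel":[0,0,0],"hand":0.6},{"turn":[0,0,0],"travel":[0,0,0],"hand":0.6},{"turn":[0,0,0],"travel":[0,0,0],"hand":0.6},{"turn":[0,0,0],"travel":[0,0,0],"hand":0.6},{"turn":[0,0,0],"travel":[0,0,0],"hand":0.6},{"turn":[0,0,0],"travel":[0,0,0],"hand":0.6},{"turn":[0,0,0],"travel":[0,0,0],"hand":0.6},{"turn":[0,0,0],"travel":[0,0,0],"hand":0.6}]' | head -1; done
python3 - <<'E'
from h import *
def c():
    f=shot("scene"); P=cloud(f); h=cv2.cvtColor(f["pixels"],cv2.COLOR_BGR2HSV)
    m=(P[...,0]<.49)&(P[...,0]>.38)&(P[...,1]>.25)&(P[...,1]<.42)&(P[...,2]>.012)&(P[...,2]<.08)&(h[...,1]>150)
    q=P[m]; return len(q),q.mean(0).round(4),q[:,2].max().round(4)
print(c()); print(c()); print(robot.close_job())
E
```

```text
time: 22.92
time: 23.92
time: 24.92
(188, array([0.45  , 0.3329, 0.0496]), np.float64(0.0669))
(188, array([0.45  , 0.3329, 0.0499]), np.float64(0.064))
the job is handed in; nothing more can be done
None
```

The job is handed in at about 25 s: both offcuts and the broken cap, lowered almost to the floor before release, lie at rest in the bin, and the whole caps and controls look unmoved in the last pictures; no verdict was returned.

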